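# Set a panel's end out over the sanding ledge

## Task

A thin plywood panel lies loose on the raised wooden ledge; get its red-painted end ready for sanding. Without picking anything up, push the panel with the fingertips until it lies flat on the ledge with its long side flush against the back fence, and its whole red band sticks out past the end of the ledge with roughly 10 mm of bare wood showing behind it (never more than 20 mm). Leave the sanding block, the glue bottle and the small white frame where they are.

Things in the scene. Friction and masses are not known exactly. Their poses are not given: they have to be found in the camera images.
- jig: Fixed wooden jig: a raised flat ledge with a low back fence. Origin at bench level under the ledge's middle; at zero yaw +x points away from the robot, +y to its left (yaw up to 0.25 rad). In its frame the ledge surface is 45 mm above the bench, x -80 to +60 mm, y -180 to +180 mm, open at the -x side and both ends. Fence along the far side: face at x = +60, 14 thick, 16 mm above the ledge.
- jig_end (a point): Middle of the ledge's end edge that the red end must stick out over, on the ledge surface: (-10, +180, +45) mm in the jig's frame; axes as the jig's.
- panel: Loose thin plywood panel, 95 mm (its x) by 180 mm (its y) by 6 mm thick, 60 to 130 g, bare wood with a red-painted band 30 mm wide across its whole +y end. Origin at the centre of its underside. Starts flat on the ledge, wholly inboard, a little skew (up to 0.1 rad to the jig) and clear of the fence, its red end towards the jig's +y end.
- panel_red_end (a point): Middle of the panel's red end edge, on its top face: (0, +90, +6) mm in the panel's frame. Its y in the jig's frame minus 180 mm is the overhang; about 40 mm is wanted.
- panel_back_red_corner (a point): The panel's corner nearest the fence at the red end, on its top face: (+47.5, +90, +6) mm in the panel's frame. At jig x = +60 mm it touches the line of the fence face.
- panel_back_plain_corner (a point): The panel's corner nearest the fence at the plain (-y) end, on its top face: (+47.5, -90, +6) mm in the panel's frame. At jig x = +60 mm it touches the fence.
- sanding_block: Loose green sanding block with a reddish-brown abrasive sole, 40 by 70 by 28 mm high, standing on the bench either beyond the jig's +y end or behind its fence. Origin at the centre of its underside. Leave alone.
- glue_bottle: Loose white plastic bottle with an orange cap, 40 mm across, 95 mm tall, upright on the bench in the other of those two places. Origin at the centre of its underside. Leave alone.
- frame: Loose small rectangular frame of white-painted wood strips, 60 by 100 by 8 mm, lying flat on the bench beyond the plain (-y) end of the jig. Origin at the centre of its underside. Leave alone.

How it is judged:
By the outcome, as a careful person would: the job done as asked, in the order asked, and still so for the second after the job is handed in, with the robot touching nothing.
It also fails if it takes over 58 s, if anything falls off the work surface, if the arm or the gripper's body presses on something with over 40 N, if the wrist force passes 120 N, or if a joint passes its speed limit or range.

## Robot

A 6-joint arm with a two-finger parallel gripper is mounted at the origin on the work surface. World frame = base frame: x ahead of the robot, y to its left, z up, the work surface at z = 0. Lengths are in mm, angles in rad, forces in N, time in s.
With the tool pointing down it reaches from about 425 to 1125 mm from the base axis. Payload 14.9 kg.
Tool frame: the origin (TCP) lies between the finger pads; the fingertips stand 14 mm ahead of it and the grasp point (between the pads) lies 5 mm behind it; z points along the fingers, y is the direction in which the jaws open and shut (so a half turn about z gives the same grasp; the last joint's range is limited). The gripper opens to 91 mm and grips with 3 to 60 N. Pads are 32 mm wide; open, the fingers measure 118 mm over their backs; the gripper's body (76 mm by 178 mm) begins 60 mm behind the grasp point.
Start: joints at [1.129, 0.379, 1.734, -0, 1.028, -0.033], TCP at [278.264, 642.329, 227.932] pointing down, gripper open.
Joint ranges: [-2.77, 2.77], [-0.74, 2.19], [0, 2.66], [-1.06, 4.2], [0.31, 2.87], [-3.08, 3.08]. Speed limits (rad/s): [1.89, 1.89, 2.39, 3.14, 3.14, 3.14].

## Interface

Orientations are given as a unit quaternion [w, x, y, z].
In Python, from plant import manip gives the robot as it stands.
- The arm moves only by the tool carry_out, never from a script. Its argument "deltas" is a list that holds one entry, the list of rows, each a list of 7 numbers: the shift along the tool's x, y, z in mm, then the turn, a rotation vector about the tool's x, y, z in rad, then the closure, from -1 (fully open) to 1 (shut), so that 0 is half open. A call has 1 to 10 rows; each row is the pose to reach, as a shift and turn from the pose commanded when the call began, along the tool's axes at that moment; what a row does not reach only later rows make up. A row lasts 1/10 s, in which the tool goes at most 50 mm and 8.59 degrees, less where a joint would pass 70% of its speed; a pose out of reach is approached as far as the arm can. A call with a gripper value outside its range is refused whole. The fingers move at their own pace and stop on an object; "grip_force" is the grip in N (left out, the last holds). Time passes only in rows, so rows that repeat a pose let the fingers close. It gives the time, the measured TCP pose, the force and the opening at its end, in the units of the state.
- manip.sense(): the state, without advancing time (a new reading comes with each control period).
- manip.get_image(name): name is "scene" or "side" or "wrist"; returns the picture (420x560x3 uint8, red, green, blue); there is no depth.
- manip.calibration(name): a dict with "vfov" (degrees; the focal length in pixels is half the picture's height over the tangent of half this angle, whatever the lens; pixels are square), "cx", "cy" (the principal point, pixels), "cam_to_world" (4x4, takes a point from camera to world coordinates); the wrist camera has in their place "mount" (4x4, takes a point from camera to tool coordinates, whose origin is the TCP and whose axes are the flange's). Camera axes: x right, y down, z forward; pixel columns grow to the right and rows downward; lengths in mm; the calibration is good to about 2 mm. A picture is of the moment at which its call begins: read the wrist's pose just before it. calibration takes no time and is no camera call.
- manip.job_done(): hands the job in, once; it reports no verdict.
The state is a dict: "t": time; "q": joint angles; "dq": joint speeds; "joint_torque": joint torques, N m; "tcp_pos": TCP position; "ee_rot": TCP orientation; "wrist_force": force on the tool from outside, world axes, zero at the start; "torque": the same for the moment, N m; "finger_gap": finger opening in mm.
Only numpy, scipy, OpenCV 4.12 (cv2) and the standard library are available. Lean on these libraries where they do the work, as an engineer would, in place of code of your own. Each camera call takes 0.05 s, during which the arm holds its last target.

## Working session

There is one attempt and no reset: what is moved stays moved. The work goes in short steps, Python scripts to look and compute and a tool call to move; the robot and the scene stay as the last step left them, time stands still between calls to the robot, and variables do not carry over. Pictures are saved under pics/ and viewed, and the job is handed in when it is done.

Besides the shell and the picture viewer there is one more tool, called after "Call:" by a JSON object that holds its "name" and its "arguments". carry_out: Moves the arm, as the interface text tells. Its arguments: {"type":"object","properties":{"deltas":{"type":"array"},"grip_force":{"type":"number"}},"required":["deltas"]}

```bash
ls; mkdir -p pics
python3 - <<'E'
from plant import manip
import cv2
s=manip.sense();print(s)
for n in("scene","side","wrist"):
    cv2.imwrite(f"pics/{n}0.png",manip.get_image(n)[:,:,::-1]);print(n,manip.calibration(n))
E
```

```text
pics
{'t': 0.0, 'q': array([ 1.12869917e+00,  3.79369302e-01,  1.73478192e+00, -3.41264656e-05,
        1.02845801e+00, -3.33085587e-02]), 'dq': array([-0.00022004, -0.00041936, -0.00082707,  0.00068751,  0.00028989,
       -0.00111709]), 'joint_torque': array([ 3.64532090e-03, -7.63754153e+01, -4.34357858e+01,  6.51426846e-02,
        4.25414275e-02, -3.46827335e-05]), 'tcp_pos': array([278.10808752, 641.98050566, 227.31512305]), 'ee_rot': array([-1.05488056e-04,  2.02965449e-01,  9.79185768e-01, -4.97438255e-04]), 'wrist_force': array([-0.18707512,  0.33757575,  0.05671615]), 'torque': array([-0.02715921, -0.03653322,  0.01517932]), 'finger_gap': 90.926274161271}
scene {'vfov': 42.02024162341386, 'cx': 276.6647788299981, 'cy': 200.9868216090144, 'cam_to_world': array([[ 1.11160112e-02,  6.00534832e-01, -7.99521325e-01,
         1.50394976e+03],
       [ 9.99687551e-01, -2.45764041e-02, -4.56078983e-03,
         4.00946923e+01],
       [-2.23882724e-02, -7.99220818e-01, -6.00620387e-01,
         7.42533494e+02],
       [ 0.00000000e+00,  0.00000000e+00,  0.00000000e+00,
         1.0
[... 194 characters left out ...]
6e+02],
       [-2.79028120e-01, -4.94850057e-01,  8.22962168e-01,
        -7.69708288e+02],
       [-1.08191795e-02, -8.55325279e-01, -5.17978390e-01,
         5.72869938e+02],
       [ 0.00000000e+00,  0.00000000e+00,  0.00000000e+00,
         1.00000000e+00]])}
wrist {'vfov': 61.92436367445105, 'cx': 284.0289800004564, 'cy': 209.44595249164954, 'mount': array([[ 8.36989257e-05, -9.70284120e-01, -2.41968426e-01,
         6.84964445e+01],
       [ 9.99999947e-01,  4.91338663e-06,  3.26205950e-04,
         5.31618793e-02],
       [-3.15323568e-04, -2.41968441e-01,  9.70284069e-01,
        -1.56951279e+02],
       [ 0.00000000e+00,  0.00000000e+00,  0.00000000e+00,
         1.00000000e+00]])}
```

View pics/scene0.png

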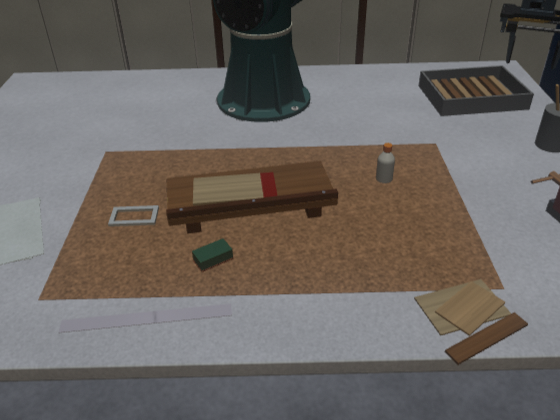

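View pics/side0.png

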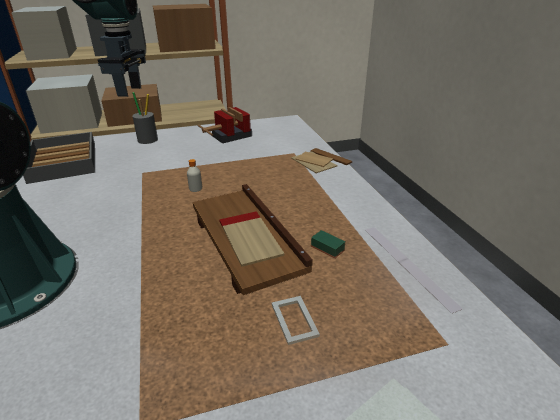

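View pics/wrist0.png

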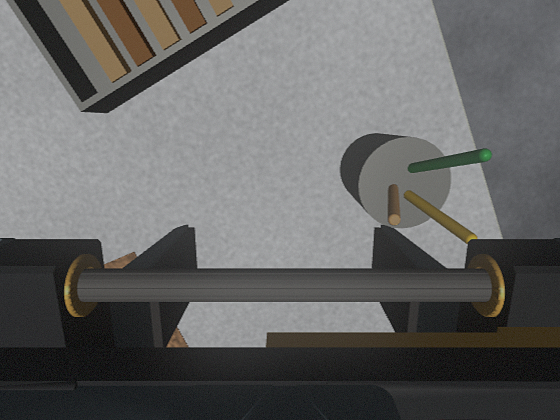

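The scene view shows the jig around (167-337, 165-218), the panel's red band near (269,185), the green block at (212,254), the bottle at (385,165) and the frame at (134,215). The side view agrees. Next I enlarge these areas.

Run:
```python
import cv2
a=cv2.imread("pics/scene0.png")[150:240,155:350];cv2.imwrite("pics/sc_c.png",cv2.resize(a,None,fx=4,fy=4,interpolation=cv2.INTER_CUBIC))
a=cv2.imread("pics/side0.png")[175:300,180:330];cv2.imwrite("pics/si_c.png",cv2.resize(a,None,fx=4.8,fy=4.8,interpolation=cv2.INTER_CUBIC))
```

```text
(no output)
```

View pics/sc_c.png

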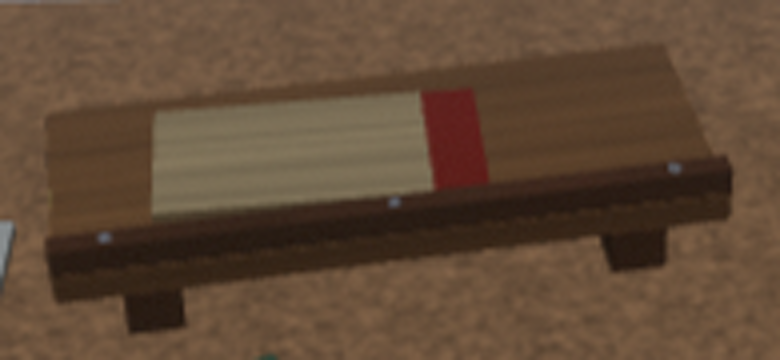

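View pics/si_c.png

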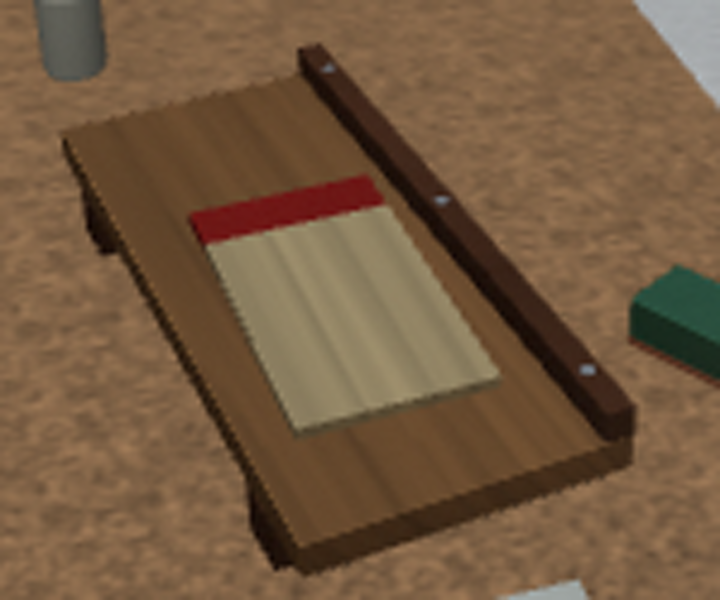

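```bash
cat > h.py <<'E'
import numpy as np
from scipy.optimize import least_squares
from plant import manip
def proj(c,P,T=None):
    T=np.linalg.inv(c["cam_to_world"] if T is None else T)
    p=(T[:3,:3]@np.atleast_2d(P).T).T+T[:3,3]
    f=210/np.tan(np.radians(c["vfov"]/2))
    return np.c_[c["cx"]+f*p[:,0]/p[:,2],c["cy"]+f*p[:,1]/p[:,2]]
def place(v,L,z=0):
    c,s=np.cos(v[2]),np.sin(v[2]);L=np.atleast_2d(np.array(L,float))
    return np.c_[v[0]+c*L[:,0]-s*L[:,1],v[1]+s*L[:,0]+c*L[:,1],L[:,2]+z]
def fit(v0,obs,z=0):
    # obs: list of (calib,T,local pts,px)
    fn=lambda v:np.concatenate([(proj(c,place(v,L,z),T)-px).ravel() for c,T,L,px in obs])
    r=least_squares(fn,v0,loss="soft_l1",x_scale=[10,10,.1]);return r.x,fn(r.x).reshape(-1,2).round(1)
def wristT(s,c):
    from scipy.spatial.transform import Rotation as R
    q=s["ee_rot"];T=np.eye(4);T[:3,:3]=R.from_quat([q[1],q[2],q[3],q[0]]).as_matrix();T[:3,3]=s["tcp_pos"];return T@c["mount"]
def injig(j,P):
    c,s=np.cos(j[2]),np.sin(j[2]);d=np.atleast_2d(P)[:,:2]-j[:2]
    return np.c_[c*d[:,0]+s*d[:,1],-s*d[:,0]+c*d[:,1]]
E
cat > m0.py <<'E'
from h import *
sc,si=manip.calibration("scene"),manip.calibration("side")
A=lambda p:(np.array(p)+.5)/4-.5+[155,150]
B=lambda p:(np.array(p)+.5)/4.8-.5+[180,175]
J=[(sc,None,[[-80,-180,45],[-80,180,45],[60,180,61],[60,-180,61]],A([[47,115],[667,45],[727,157],[47,238]])),
(si,None,[[-80,180,45],[-80,-180,45],[60,-180,61],[60,180,61]],B([[64,135],[302,548],[605,412],[299,50]]))]
P=[(sc,None,[[-47.5,-90,6],[-47.5,90,6],[47.5,90,6]],A([[155,112],[475,90],[489,185]])),
(si,None,[[-47.5,90,6],[47.5,90,6],[47.5,-90,6],[-47.5,-90,6]],B([[191,213],[368,177],[498,376],[298,430]]))]
for O,z in((J,0),(P,45)):
    for o in(O,O[:1],O[1:]):
        v,r=fit([650,0,0],o,z);print(v.round(3));print(r.tolist())
j=fit([650,0,0],J)[0];p=fit([650,0,0],P,45)[0]
print("jig frame corners",injig(j,place(p,[[-47.5,-90,0],[-47.5,90,0],[47.5,90,0],[47.5,-90,0]])).round(1).tolist())
for n,T,c in(("block",(212,254),sc),("bottle",(385,178),sc),("frame",(134,216),sc),("block",(328,246),si),("bottle",(195,188),si),("frame",(295,319),si)):
    f=210/np.tan(np.radians(c["vfov"]/2));M=c["cam_to_world"];d=M[:3,:3]@[(T[0]-c["cx"])/f,(T[1]-c["cy"])/f,1]
    X=M[:3,3]+d*((8-M[2,3])/d[2]);print(n,X.round(),injig(j,X).round())
E
python3 m0.py
```

```text
[ 5.2703e+02 -2.4302e+01  1.6100e-01]
[[-0.1, -0.8], [-0.5, -0.9], [0.1, -0.4], [-0.4, -0.0], [-0.1, -1.6], [-0.2, -0.9], [0.9, 0.1], [0.3, -0.6]]
[ 5.28783e+02 -2.38120e+01  1.59000e-01]
[[0.1, -0.4], [-0.1, -0.4], [0.4, 0.1], [-0.4, 0.4]]
[ 5.26076e+02 -2.61520e+01  1.63000e-01]
[[-0.6, -1.1], [-0.3, -0.2], [0.9, 0.7], [-0.0, -0.2]]
[ 5.27025e+02 -5.80080e+01  8.90000e-02]
[[-0.3, -0.2], [-0.5, -0.6], [0.2, 0.3], [-0.1, -0.2], [0.3, -0.7], [0.6, -0.0], [-0.7, -0.3]]
[ 5.27489e+02 -5.76810e+01  8.30000e-02]
[[-0.0, -0.2], [-0.2, -0.4], [0.2, 0.6]]
[ 5.26828e+02 -5.89200e+01  9.30000e-02]
[[-0.3, 0.1], [0.1, -0.5], [0.8, 0.1], [-0.5, -0.0]]
jig frame corners [[-59.2, -119.7], [-46.4, 59.9], [48.4, 53.1], [35.6, -126.4]]
block [696. -96.   8.] [[156. -98.]]
bottle [447. 290.   8.] [[-29. 323.]]
frame [ 568. -277.    8.] [[  -0. -256.]]
block [705. -97.   8.] [[ 164. -101.]]
bottle [436. 280.   8.] [[-42. 315.]]
frame [ 560. -285.    8.] [[  -9. -263.]]
```

```bash
cat > go.py <<'E'
import sys
from h import *
from scipy.spatial.transform import Rotation as R
j=[527.0,-24.3,.161]
def delta(x,y,z,ang):  # jig x,y, world z of TCP, tool-x angle in jig deg
    s=manip.sense();q=s["ee_rot"];M=R.from_quat([q[1],q[2],q[3],q[0]]).as_matrix()
    W=place(j,[[x,y,z]])[0]
    a=np.radians(ang)+j[2];tx=np.array([np.cos(a),np.sin(a),0]);tz=np.array([0,0,-1.]);N=np.c_[tx,np.cross(tz,tx),tz]
    return M.T@(W-s["tcp_pos"]),R.from_matrix(M.T@N).as_rotvec(),W,s
if __name__=="__main__":
    d,r,W,s=delta(*map(float,sys.argv[1:5]))
    print("d",d.round(1),"rot",r.round(3),"W",W.round(),"now jig",injig(j,s["tcp_pos"]).round(1),"z",s["tcp_pos"][2].round(1),"F",s["wrist_force"].round(1),"gap",s["finger_gap"].round(1),"t",round(s["t"],2))
E
python3 go.py -5 -158 150 90; python3 go.py -5 -158 61 90
```

```text
Traceback (most recent call last):
  File "go.py", line 12, in <module>
    print("d",d.round(1),"rot",r.round(3),"W",W.round(),"now jig",injig(j,s["tcp_pos"]).round(1),"z",s["tcp_pos"][2].round(1),"F",s["wrist_force"].round(1),"gap",s["finger_gap"].round(1),"t",round(s["t"],2))
                                                                                                                                                                  ^^^^^^^^^^^^^^^^^^^^^
AttributeError: 'float' object has no attribute 'round'
Traceback (most recent call last):
  File "go.py", line 12, in <module>
    print("d",d.round(1),"rot",r.round(3),"W",W.round(),"now jig",injig(j,s["tcp_pos"]).round(1),"z",s["tcp_pos"][2].round(1),"F",s["wrist_force"].round(1),"gap",s["finger_gap"].round(1),"t",round(s["t"],2))
                                                                                                                                                                  ^^^^^^^^^^^^^^^^^^^^^
AttributeError: 'float' object has no attribute 'round'
```

```bash
sed -i 's/s\["finger_gap"\].round(1)/round(s["finger_gap"],1)/' go.py
python3 go.py -5 -158 150 90
```

```text
d [-574.2 -648.3   78. ] rot [-1.000e-03  0.000e+00  1.001e+00] W [ 547. -181.  150.] now jig [[-138.8  697.7]] z 227.5 F [ 0.2  0.6 -0.7] gap 91.4 t 0.15
```

Call:
{"name": "carry_out", "arguments": {"deltas": [[[-574, -648, 78, 0, 0, 1.0, 0.12], [-574, -648, 78, 0, 0, 1.0, 0.12], [-574, -648, 78, 0, 0, 1.0, 0.12], [-574, -648, 78, 0, 0, 1.0, 0.12], [-574, -648, 78, 0, 0, 1.0, 0.12], [-574, -648, 78, 0, 0, 1.0, 0.12], [-574, -648, 78, 0, 0, 1.0, 0.12], [-574, -648, 78, 0, 0, 1.0, 0.12], [-574, -648, 78, 0, 0, 1.0, 0.12], [-574, -648, 78, 0, 0, 1.0, 0.12]]], "grip_force": 20}}

```text
t: 1.15
tcp_pos: [433.2, 167.1, 183.0]
ee_rot: [0.0, 0.647, 0.762, 0.0]
wrist_force: [1.3, 0.4, -0.0]
finger_gap: 40.1
```

```bash
python3 go.py -5 -158 150 90
```

```text
d [-362.    56.4   33. ] rot [ 0.    -0.     0.001] W [ 547. -181.  150.] now jig [[-61.9 204. ]] z 183.0 F [ 1.3  0.4 -0. ] gap 40.1 t 1.15
```

Call:
{"name": "carry_out", "arguments": {"deltas": [[[-362, 56, 33, 0, 0, 0, 0.12], [-362, 56, 33, 0, 0, 0, 0.12], [-362, 56, 33, 0, 0, 0, 0.12], [-362, 56, 33, 0, 0, 0, 0.12], [-362, 56, 33, 0, 0, 0, 0.12], [-362, 56, 33, 0, 0, 0, 0.12], [-362, 56, 33, 0, 0, 0, 0.12], [-362, 56, 33, 0, 0, 0, 0.12], [-362, 56, 33, 0, 0, 0, 0.12], [-362, 56, 33, 0, 0, 0, 0.12]]]}}

```text
t: 2.15
tcp_pos: [546.1, -178.5, 149.7]
ee_rot: [-0.001, 0.648, 0.762, -0.0]
wrist_force: [0.3, 1.2, 0.2]
finger_gap: 40.4
```

```bash
python3 go.py -5 -158 61 90; python3 -c "
from plant import manip
import cv2
for n in('wrist','scene'):cv2.imwrite('pics/%s1.png'%n,manip.get_image(n)[:,:,::-1])"
```

```text
d [-2.8  0.9 88.7] rot [-0.001 -0.001  0.001] W [ 547. -181.   61.] now jig [[  -5.8 -155.3]] z 149.7 F [0.3 1.2 0.2] gap 40.4 t 2.15
```

View pics/wrist1.png

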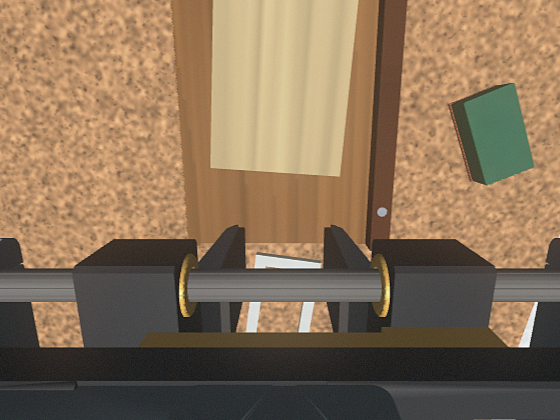

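View pics/scene1.png

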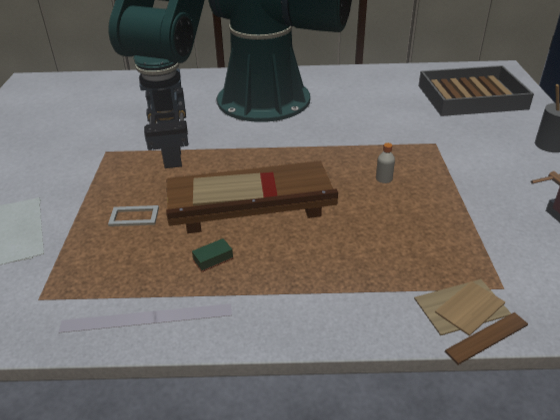

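The wrist view shows the panel's plain end at (211,168)-(341,177), with the ledge end near row 243 between the fingers and the fence. I'll check these against the fit.

```bash
cat > chk.py <<'E'
from h import *
s=manip.sense();c=manip.calibration("wrist");T=wristT(s,c)
print(proj(c,place([527,-24.3,.161],[[-80,-180,45],[60,-180,61],[60,100,61]]),T).round(0).tolist())
print(proj(c,place([527.0,-58,.089],[[-47.5,-90,6],[47.5,-90,6]],45),T).round(0).tolist())
print(s["t"])
E
python3 chk.py
```

```text
[[191.0, 244.0], [373.0, 252.0], [405.0, -224.0]]
[[212.0, 169.0], [341.0, 178.0]]
2.25
```

The fit agrees with the wrist picture to within 1–4 px, so I'll descend.

Call:
{"name": "carry_out", "arguments": {"deltas": [[[0, 0, 40, 0, 0, 0, 0.12], [0, 0, 70, 0, 0, 0, 0.12], [0, 0, 80, 0, 0, 0, 0.12], [0, 0, 85, 0, 0, 0, 0.12], [0, 0, 89, 0, 0, 0, 0.12], [0, 0, 89, 0, 0, 0, 0.12], [0, 0, 89, 0, 0, 0, 0.12]]]}}

```text
t: 2.95
tcp_pos: [547.3, -179.4, 62.0]
ee_rot: [0.001, 0.648, 0.762, 0.0]
wrist_force: [0.0, 0.5, -0.2]
finger_gap: 40.5
```

```bash
python3 go.py -5 10 61 90
```

```text
d [166.3  -0.    0.9] rot [0.001 0.001 0.001] W [520. -15.  61.] now jig [[  -4.8 -156.3]] z 62.0 F [ 0.   0.5 -0.2] gap 40.5 t 2.95
```

Call:
{"name": "carry_out", "arguments": {"deltas": [[[4, 0, 1, 0, 0, 0, 0.12], [9, 0, 1, 0, 0, 0, 0.12], [14, 0, 1, 0, 0, 0, 0.12], [19, 0, 1, 0, 0, 0, 0.12], [24, 0, 1, 0, 0, 0, 0.12], [29, 0, 1, 0, 0, 0, 0.12], [34, 0, 1, 0, 0, 0, 0.12], [39, 0, 1, 0, 0, 0, 0.12], [44, 0, 1, 0, 0, 0, 0.12], [48, 0, 1, 0, 0, 0, 0.12]]]}}

```text
t: 3.95
tcp_pos: [538.8, -131.4, 60.0]
ee_rot: [-0.0, 0.648, 0.762, -0.0]
wrist_force: [0.4, -1.1, 1.6]
finger_gap: 40.1
```

```bash
python3 go.py -5 10 61 90; python3 -c "
from plant import manip
import cv2
for n in('wrist','side'):cv2.imwrite('pics/%s2.png'%n,manip.get_image(n)[:,:,::-1])"
```

```text
d [117.6   0.6  -1. ] rot [-0.    -0.     0.001] W [520. -15.  61.] now jig [[  -5.5 -107.6]] z 60.0 F [ 0.4 -1.1  1.6] gap 40.1 t 3.95
```

View pics/wrist2.png

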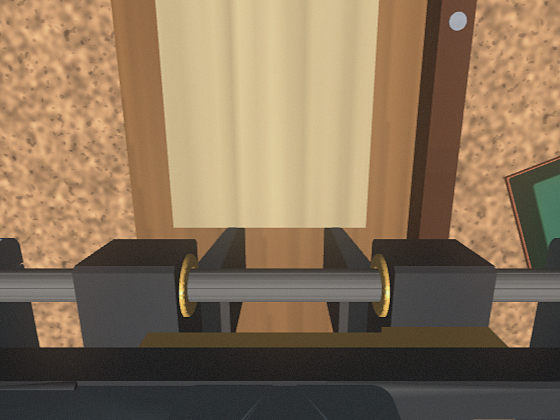

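View pics/side2.png

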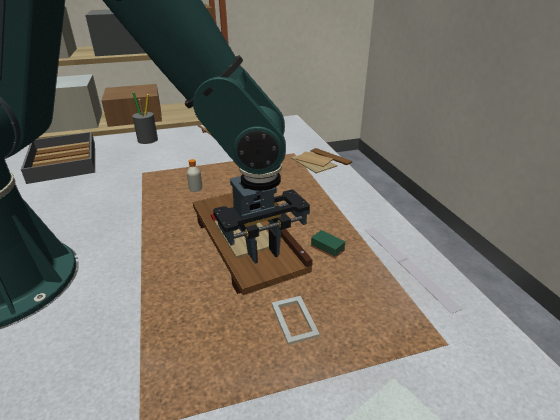

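The panel's end now sits square on both fingers, edge at row 228 from column 174 to 367. I continue the push along y.

Call:
{"name": "carry_out", "arguments": {"deltas": [[[6, 0, 0, 0, 0, 0, 0.12], [12, 0, 0, 0, 0, 0, 0.12], [18, 0, 0, 0, 0, 0, 0.12], [24, 0, 0, 0, 0, 0, 0.12], [30, 0, 0, 0, 0, 0, 0.12], [36, 0, 0, 0, 0, 0, 0.12], [42, 0, 0, 0, 0, 0, 0.12], [48, 0, 0, 0, 0, 0, 0.12], [54, 0, 0, 0, 0, 0, 0.12], [60, 0, 0, 0, 0, 0, 0.12]]]}}

```text
t: 5.05
tcp_pos: [529.2, -72.1, 60.1]
ee_rot: [0.0, 0.648, 0.762, 0.0]
wrist_force: [-0.2, 0.2, 0.2]
finger_gap: 40.3
```

Call:
{"name": "carry_out", "arguments": {"deltas": [[[6, 0, 0, 0, 0, 0, 0.12], [12, 0, 0, 0, 0, 0, 0.12], [18, 0, 0, 0, 0, 0, 0.12], [24, 0, 0, 0, 0, 0, 0.12], [30, 0, 0, 0, 0, 0, 0.12], [36, 0, 0, 0, 0, 0, 0.12], [41, 0, 0, 0, 0, 0, 0.12], [46, 0, 0, 0, 0, 0, 0.12], [50, 0, 0, 0, 0, 0, 0.12], [52, 0, 0, 0, 0, 0, 0.12]]]}}

```text
t: 6.05
tcp_pos: [520.8, -20.9, 60.1]
ee_rot: [-0.0, 0.647, 0.762, -0.0]
wrist_force: [-0.7, -0.8, 0.1]
finger_gap: 40.1
```

```bash
python3 go.py -5 10 61 90; python3 -c "
from plant import manip
import cv2
for n in('wrist','side','scene'):cv2.imwrite('pics/%s3.png'%n,manip.get_image(n)[:,:,::-1])"
```

```text
d [ 5.7  0.5 -0.9] rot [-0.    -0.     0.001] W [520. -15.  61.] now jig [[-5.5  4.3]] z 60.1 F [-0.7 -0.8  0.1] gap 40.1 t 6.05
```

View pics/wrist3.png

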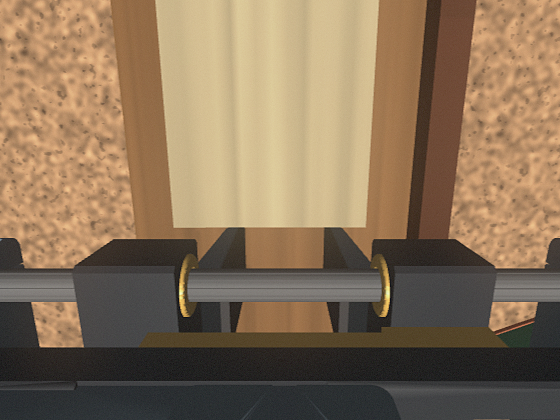

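View pics/scene3.png

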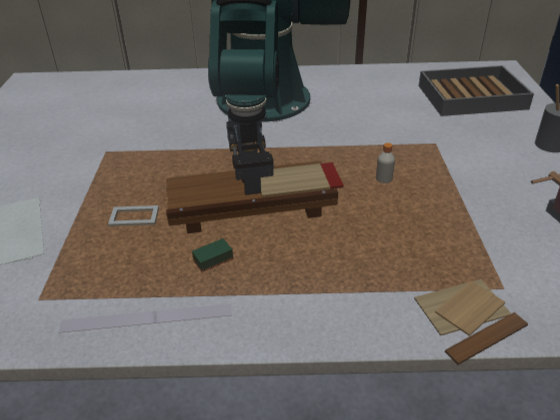

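```bash
cat > pix.py <<'E'
from h import *
j=[527.0,-24.3,.161]
def ray(c,T,u,z):
    f=210/np.tan(np.radians(c["vfov"]/2));d=T[:3,:3]@np.array([(u[0]-c["cx"])/f,(u[1]-c["cy"])/f,1]);return T[:3,3]+d*((z-T[2,3])/d[2])
if __name__=="__main__":
    s=manip.sense();c=manip.calibration("wrist");T=wristT(s,c)
    for u,z in(((174,228),51),((367,228),51),((134,228),45),((410,225),61)):print(u,injig(j,ray(c,T,u,z)).round(1))
E
python3 pix.py
```

```text
(174, 228) [[-60.5  21.4]]
(367, 228) [[35.1 21.5]]
(134, 228) [[-83.   19.5]]
(410, 225) [[52.6 26. ]]
```

Run:
```python
import cv2
a=cv2.imread("pics/scene3.png")[150:225,280:360];cv2.imwrite("pics/sc3c.png",cv2.resize(a,None,fx=8,fy=8,interpolation=cv2.INTER_CUBIC))
```

```text
(no output)
```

View pics/sc3c.png

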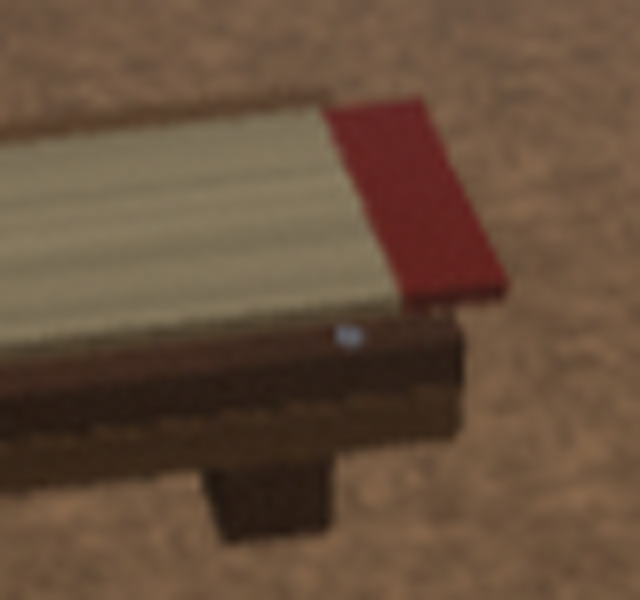

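The overhang is about 21 mm and the panel is parallel to the jig (crop: the band is square, with its inner edge just inside the ledge end). I push 17 mm more, then back off and lift.

Call:
{"name": "carry_out", "arguments": {"deltas": [[[4, 0, 0, 0, 0, 0, 0.12], [8, 0, 0, 0, 0, 0, 0.12], [12, 0, 0, 0, 0, 0, 0.12], [15, 0, 0, 0, 0, 0, 0.12], [17, 0, 0, 0, 0, 0, 0.12], [17, 0, 0, 0, 0, 0, 0.12], [7, 0, 0, 0, 0, 0, 0.12], [-3, 0, 0, 0, 0, 0, 0.12], [-8, 0, -30, 0, 0, 0, 0.12], [-8, 0, -70, 0, 0, 0, 0.12]]]}}

```text
t: 7.2
tcp_pos: [521.1, -30.5, 129.4]
ee_rot: [-0.001, 0.648, 0.762, -0.001]
wrist_force: [0.3, 0.3, 0.1]
finger_gap: 40.1
```

```bash
python3 go.py -100 110 130 0;python3 go.py -95 110 61 180
```

```text
d [ 1.152e+02 -9.320e+01 -1.000e-01] rot [-0.004  0.002  1.571] W [411.  68. 130.] now jig [[-6.8 -5.2]] z 129.4 F [0.3 0.3 0.1] gap 40.1 t 7.2
d [115.1 -88.   68.9] rot [-0.002 -0.004 -1.571] W [416.  69.  61.] now jig [[-6.8 -5.2]] z 129.4 F [0.3 0.3 0.1] gap 40.1 t 7.2
```

Call:
{"name": "carry_out", "arguments": {"deltas": [[[20, -20, 0, 0, 0, 0.14, -0.7], [40, -40, 0, 0, 0, 0.28, -0.7], [60, -55, 0, 0, 0, 0.42, -0.7], [80, -65, 0, 0, 0, 0.56, -0.7], [100, -70, 0, 0, 0, 0.7, -0.7], [117, -77, 0, 0, 0, 0.84, -0.7], [117, -77, 0, 0, 0, 0.98, -0.7], [117, -77, 0, 0, 0, 1.12, -0.7], [117, -77, 0, 0, 0, 1.26, -0.7], [117, -77, 0, 0, 0, 1.4, -0.7]]]}}

```text
t: 8.2
tcp_pos: [427.7, 73.2, 130.2]
ee_rot: [0.0, 0.987, 0.163, 0.0]
wrist_force: [-0.2, 0.3, -0.2]
finger_gap: 77.7
```

```bash
python3 go.py -84 112 61 0; python3 -c "
from plant import manip
import cv2
for n in('scene','wrist'):cv2.imwrite('pics/%s4.png'%n,manip.get_image(n)[:,:,::-1])"
```

```text
d [-1.6 -0.1 69.2] rot [ 0.    -0.     0.165] W [426.  73.  61.] now jig [[-82.4 112.1]] z 130.2 F [-0.2  0.3 -0.2] gap 77.7 t 8.2
```

View pics/wrist4.png

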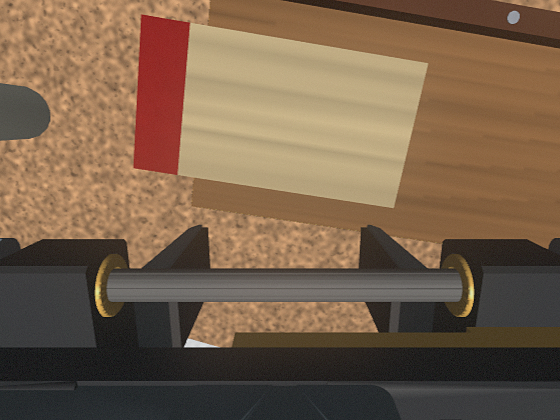

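View pics/scene4.png

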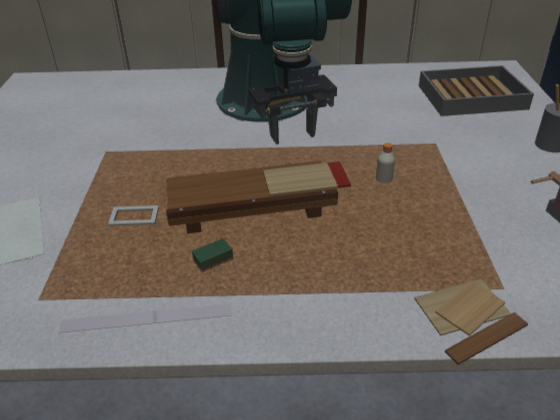

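The wrist view shows the panel corners at red (141,15) and (134,168), and plain (427,63) and (395,208). A strip about 6 px wide of bare wood shows past the ledge corner at (210,0)-(193,207).

Run:
```python
from h import *
from pix import ray
j=[527.0,-24.3,.161]
s=manip.sense();c=manip.calibration("wrist");T=wristT(s,c)
for u,z in(((141,15),51),((134,168),51),((395,208),51),((427,63),51),((193,207),45),((210,0),45)):print(u,injig(j,ray(c,T,u,z)).round(1))
```

```text
(141, 15) [[ 31.9 220.8]]
(134, 168) [[-62.7 218.9]]
(395, 208) [[-60.1  38.4]]
(427, 63) [[34.7 41.4]]
(193, 207) [[-84.7 178.1]]
(210, 0) [[ 48.7 181.6]]
```

Call:
{"name": "carry_out", "arguments": {"deltas": [[[-1, 0, 0, 0, 0, 0.1, -0.7], [-2, 0, 0, 0, 0, 0.165, -0.7], [-2, 0, 30, 0, 0, 0.165, -0.7], [-2, 0, 50, 0, 0, 0.165, -0.7], [-2, 0, 62, 0, 0, 0.165, -0.7], [-2, 0, 68.5, 0, 0, 0.165, -0.7], [-2, 0, 68.5, 0, 0, 0.165, -0.7], [-2, 0, 68.5, 0, 0, 0.165, -0.7]]]}}

```text
t: 9.1
tcp_pos: [425.9, 73.2, 62.1]
ee_rot: [-0.0, 0.996, 0.084, 0.0]
wrist_force: [0.5, -0.4, -0.4]
finger_gap: 77.4
```

```bash
python3 go.py -51 112 61 0
```

```text
d [33.2  0.7  1.1] rot [ 0.    -0.001  0.008] W [459.  78.  61.] now jig [[-84.2 112.4]] z 62.1 F [ 0.5 -0.4 -0.4] gap 77.4 t 9.1
```

Call:
{"name": "carry_out", "arguments": {"deltas": [[[3, 0, 1, 0, 0, 0.008, -0.7], [6, 0, 1, 0, 0, 0.008, -0.7], [9, 0, 1, 0, 0, 0.008, -0.7], [12, 0, 1, 0, 0, 0.008, -0.7], [15, 0, 1, 0, 0, 0.008, -0.7], [18, 0, 1, 0, 0, 0.008, -0.7], [21, 0, 1, 0, 0, 0.008, -0.7], [24, 0, 1, 0, 0, 0.008, -0.7], [26, 0, 1, 0, 0, 0.008, -0.7], [28, 0, 1, 0, 0, 0.008, -0.7]]]}}

```text
t: 10.1
tcp_pos: [453.2, 77.9, 60.5]
ee_rot: [0.0, 0.997, 0.08, -0.0]
wrist_force: [-0.7, -0.8, 0.3]
finger_gap: 77.5
```

Call:
{"name": "carry_out", "arguments": {"deltas": [[[1, 0, 0, 0, 0, 0, -0.7], [2, 0, 0, 0, 0, 0, -0.7], [2, 0, 0, 0, 0, 0, -0.7]]]}}

```text
t: 10.4
tcp_pos: [454.2, 78.1, 60.4]
ee_rot: [0.0, 0.997, 0.08, -0.001]
wrist_force: [-5.4, -1.6, 3.9]
finger_gap: 77.2
```

```bash
python3 go.py -51 112 61 0; python3 -c "
from plant import manip
import cv2
for n in('wrist',):cv2.imwrite('pics/%s5.png'%n,manip.get_image(n)[:,:,::-1])"
```

```text
d [ 4.4  0.7 -0.6] rot [-0.     0.002 -0.001] W [459.  78.  61.] now jig [[-55.4 112.7]] z 60.4 F [-5.4 -1.6  3.9] gap 77.2 t 10.4
```

View pics/wrist5.png

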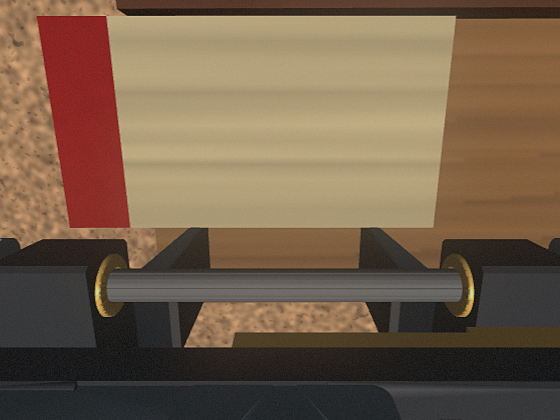

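Contact with the fence shows as 5 N. The panel's far edge runs along row 16, against the fence at rows 10–17. I press slightly harder to seat it.

Call:
{"name": "carry_out", "arguments": {"deltas": [[[0.7, 0, 0, 0, 0, 0, -0.7], [1.4, 0, 0, 0, 0, 0, -0.7], [2, 0, 0, 0, 0, 0, -0.7], [2, 0, 0, 0, 0, 0, -0.7]]]}}

```text
t: 10.85
tcp_pos: [454.5, 78.1, 60.0]
ee_rot: [0.0, 0.997, 0.08, -0.003]
wrist_force: [-14.3, -3.5, 11.0]
finger_gap: 77.4
```

```bash
python3 go.py -51 112 61 0
python3 - <<'E'
from plant import manip
import cv2
from h import *
from pix import ray
s=manip.sense();print(s["torque"])
a=manip.get_image('wrist');cv2.imwrite('pics/w6.png',cv2.resize(a[0:60,20:560,::-1],None,fx=1.4,fy=5,interpolation=cv2.INTER_CUBIC))
b=manip.get_image('side');cv2.imwrite('pics/s6.png',cv2.resize(b[175:275,180:320,::-1],None,fx=5.6,fy=5.6,interpolation=cv2.INTER_CUBIC))
E
```

```text
d [ 4.1  0.7 -1. ] rot [-0.     0.005 -0.001] W [459.  78.  61.] now jig [[-55.1 112.7]] z 60.0 F [-14.3  -3.5  11. ] gap 77.4 t 10.85
[-0.61851124  2.5817257   0.03116564]
```

View pics/w6.png

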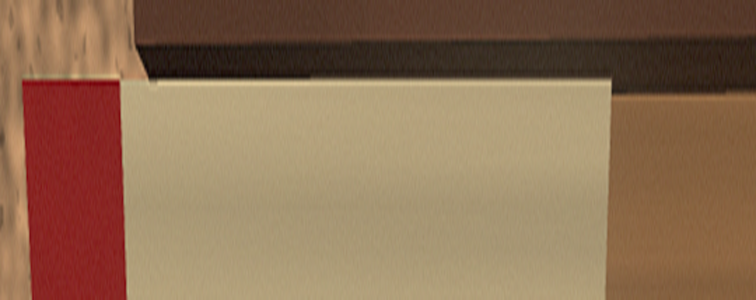

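View pics/s6.png

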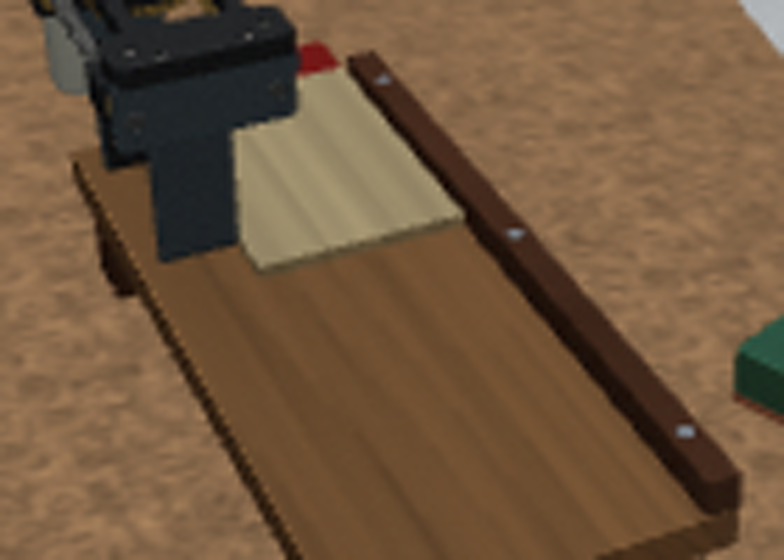

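Flush under the 14 N press. The bare wood past the fence end measures about 28–30 px against 98 px for the 30 mm band, so about 9 mm. I back off and check.

Call:
{"name": "carry_out", "arguments": {"deltas": [[[-2, 0, 0, 0, 0, 0, -0.7], [-6, 0, 0, 0, 0, 0, -0.7], [-14, 0, 0, 0, 0, 0, -0.7], [-22, 0, 0, 0, 0, 0, -0.7], [-28, 0, -10, 0, 0, 0, -0.7], [-28, 0, -50, 0, 0, 0, -0.7], [-28, 0, -90, 0, 0, 0, -0.7], [-28, 0, -130, 0, 0, 0, -0.7], [-28, 0, -150, 0, 0, 0, -0.7], [-28, 0, -150, 0, 0, 0, -0.7]]]}}

```text
t: 11.95
tcp_pos: [430.5, 74.2, 213.3]
ee_rot: [-0.0, 0.997, 0.08, 0.003]
wrist_force: [0.6, -0.2, 0.5]
finger_gap: 77.7
```

```bash
python3 go.py -84 112 150 0
python3 - <<'E'
from plant import manip
import cv2
for n in("wrist","side","scene"):cv2.imwrite(f"pics/{n}7.png",manip.get_image(n)[:,:,::-1])
b=cv2.imread("pics/side7.png");cv2.imwrite('pics/s7.png',cv2.resize(b[175:275,180:320],None,fx=5.6,fy=5.6,interpolation=cv2.INTER_CUBIC))
E
```

```text
d [-4.9  0.7 63.3] rot [ 0.    -0.005 -0.001] W [426.  73. 150.] now jig [[-79.4 112.7]] z 213.3 F [ 0.6 -0.2  0.5] gap 77.7 t 11.95
```

View pics/wrist7.png

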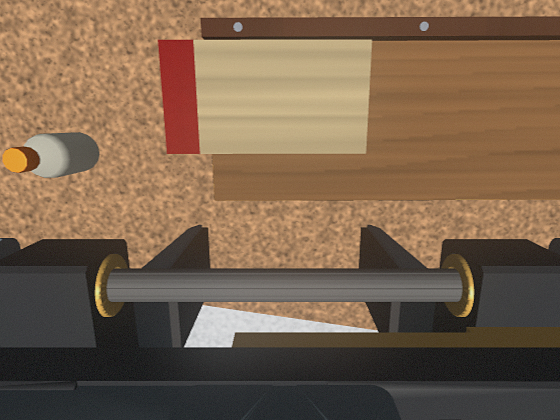

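View pics/s7.png

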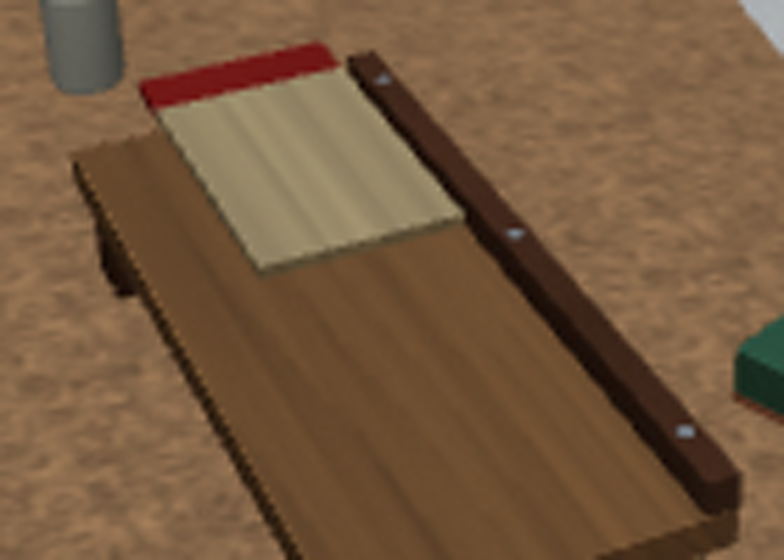

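View pics/scene7.png

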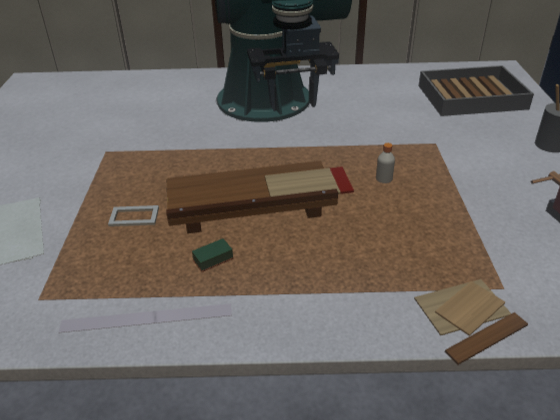

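Released, the panel lies along the fence with the red band overhanging. I refine the measurement from the wrist image with edge fits.

Run:
```python
import cv2
from h import *
from pix import ray,j
s=manip.sense();c=manip.calibration("wrist");T=wristT(s,c)
im=cv2.imread("pics/wrist7.png");g=cv2.GaussianBlur(im,(0,0),1).astype(float)
def rowedge(cols,r0,r1,ch):   # horizontal edge
    out=[]
    for x in cols:
        d=np.abs(np.diff(g[r0:r1,x,ch]));i=int(d.argmax());k=slice(max(i-2,0),i+3);out.append((x,r0+.5+np.average(np.arange(len(d))[k],weights=d[k])))
    return np.array(out)
def coledge(rows,c0,c1,ch):
    return np.array([(a,b) for b,a in rowedge_T(rows,c0,c1,ch)])
def rowedge_T(rows,c0,c1,ch):
    out=[]
    for y in rows:
        d=np.abs(np.diff(g[y,c0:c1,ch]));i=int(d.argmax());k=slice(max(i-2,0),i+3);out.append((y,c0+.5+np.average(np.arange(len(d))[k],weights=d[k])))
    return out
def rep(n,px,z):
    P=np.array([injig(j,ray(c,T,u,z))[0] for u in px])
    ax=0 if np.ptp(P[:,1])>np.ptp(P[:,0]) else 1
    m=np.median(P[:,ax]);k=np.abs(P[:,ax]-m)<3;p=np.polyfit(P[k,1-ax],P[k,ax],1)
    print(n,"jig","xy"[ax],P[k,ax].mean().round(2),"slope",p[0].round(4),"res",np.std(P[k,ax]-np.polyval(p,P[k,1-ax])).round(2),k.sum())
rep("panel near",rowedge(range(215,360,3),146,162,0),51)
rep("panel far",rowedge(range(215,365,3),36,45,0),51)
rep("ledge near",rowedge(range(230,360,3),190,210,0),45)
rep("fence top front",rowedge(range(380,550,3),33,38,2),61)
rep("fence foot",rowedge(range(380,550,3),38,44,2),45)
rep("red end",coledge(range(48,148,3),150,176,0),51)
rep("red/bare",coledge(range(48,148,3),188,206,0),51)
rep("plain end",coledge(range(48,148,3),360,380,0),51)
rep("ledge end",coledge(range(162,195,2),203,222,2),45)
```

```text
panel near jig x -41.22 slope -0.0002 res 0.07 49
panel far jig x 52.48 slope 0.0002 res 0.08 50
ledge near jig x -85.78 slope 0.0017 res 0.5 44
fence top front jig x 52.98 slope -0.0017 res 0.06 57
fence foot jig x 52.9 slope -0.0022 res 0.05 57
red end jig y 218.27 slope -0.0039 res 0.16 34
red/bare jig y 188.71 slope -0.0013 res 0.05 34
plain end jig y 40.49 slope 0.0015 res 0.05 34
ledge end jig y 179.26 slope -0.0021 res 0.44 15
```

Run:
```python
from plant import manip
print(manip.job_done());print(manip.sense()["t"])
```

```text
the job is handed in; nothing more can be done
None
the job is handed in; nothing more can be done
```

The panel is in place and handed in at about 12 s: flat on the ledge, against the back fence, with the whole red band past the end. I pushed it with two spread fingertips on its plain end to set the overhang. Then I pushed its near long side into the fence with about 15 N, backed off and lifted clear.

These are the last checks, taken with the arm off the panel:

- **Overhang:** about 39 mm past the ledge end, so roughly 9.4 mm of bare wood shows behind the red band. This was measured relative to the ledge in the wrist picture.
- **Fence gap:** 0 mm at the red corner and about 0.3 mm at the plain corner. The edge fits differ in angle by about 0.002 rad, which is close to the measuring noise, so I did not push again.
- **Other objects:** the block, bottle and frame appear at the same pixel positions as at the start.

**Disagreement:** my first jig pose from the fixed cameras put the jig about 4–7 mm too far in jig x compared with the later wrist measurements. I set the final contact by fence force and relative measurements, so it did not affect the result.

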